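# Dock the dry box and crack its stuck lid

## Robot

A 6-joint arm with a two-finger parallel gripper is mounted at the origin on a cart in front of the work surface, level with it; the furniture and walls round the work are solid. World frame = base frame: x ahead of the robot, y to its left, z up, the work surface at z = 0. Lengths are in m, angles in degrees, forces in N, time in s.
With the tool pointing down it reaches from about 0.35 to 0.875 m from the base axis. Payload 4.2 kg.
Tool frame: the origin (TCP) lies at the very end of the fingers, on their centre line; the grasp point (between the pads) lies 19 mm behind it (robot.tcp_to_grasp is the distance from the TCP to the grasp point, in m); z points along the fingers, y is the line along which they close (so a half turn about z gives the same grasp; the last joint's range is limited). The gripper opens to 87 mm and grips with 3 to 60 N. Pads are 19 mm wide; open, the fingers measure 117 mm over their backs; the gripper's body (75 mm by 190 mm) begins 51 mm behind the grasp point.
Start: joints at [14.817, 22.042, 0.453, 0, -68.411, -14.817], TCP at [0.625, 0, 0.223] pointing down, gripper open.
Joint ranges: [-179.83, 179.83], [-69.29, 118.12], [-61.27, 80.66], [-181.25, 117.63], [-171.15, -9.14], [-177.46, 177.46]. Speed limits (degrees/s): [159.86, 159.86, 180, 180, 180, 180].

## Interface

Orientations are given as a 3x3 rotation matrix whose columns are the frame's x, y, z axes.
In Python, from bench import telemetry, vision, ticket, robot gives the robot as it stands. The module is installed in compiled form; this text tells all that it offers.
- The arm moves only by the tool carry_out, never from a script. Its argument "commands" is text: rows parted by semicolons, each of 6 numbers parted by spaces: the shift along the tool's x, y, z in cm, then the turn, a rotation vector about the tool's x, y, z in degrees. A call has 1 to 20 rows; each row shifts and turns the commanded pose from where the row before left it, along the tool's axes as they then stand; what a row does not reach is not made up. A row lasts 1/10 s, in which the tool goes at most 50 mm and 8.59 degrees, less where a joint would pass 70% of its speed; a pose out of reach is approached as far as the arm can. A call with a gripper value outside its range is refused whole. "gripper" is the closure, from -1 (fully open) to 1 (shut), so that 0 is half open, set as the call begins (left out, the last holds). The fingers move at their own pace and stop on an object; "newtons" is the grip in N (left out, the last holds). Time passes only in rows, so rows that do not move let the fingers close. It gives the time, the measured TCP pose, the force, the opening and the grip force at its end, in the units of the state.
- telemetry.state(): the state, without advancing time (a new reading comes with each control period).
- vision.camera(name): name is "scene" or "side" or "wrist"; returns the picture (400x640x3 uint8, blue, green, red); there is no depth.
- vision.camera_model(name): a dict with "vertical_fov" (degrees; the focal length in pixels is half the picture's height over the tangent of half this angle, whatever the lens; pixels are square), "cx", "cy" (the principal point, pixels), "k1" (the pictures are not rectified: a ray, as slopes to the right and down, at radius r is drawn at 1 + k1 r^2 times it, then the intrinsics apply), "extrinsics" (4x4, takes a point from camera to world coordinates). Camera axes: x right, y down, z forward; pixel columns grow to the right and rows downward; lengths in m; the calibration is good to about 2 mm. A picture is of the moment at which its call begins: read the wrist's pose just before it. camera_model takes no time and is no camera call; for the wrist camera it gives the pose at the moment of the call.
- ticket.job_done(): hands the job in; it is judged then, once.
Trained networks look in the newest picture that a camera, given by its name, has taken for a name from the list of things; names that differ only in an ending like _2 or _b are one class to them, and where a whole thing is asked for, a point or a joint stands for the part that bears it (a point fixed in the world has none). Each returns a list of dicts, best first, with "confidence" (0 to 1); they miss things now and then, are a little off and sometimes report something else, mostly with a low value. They report only what shows in the picture. A call takes as long as a camera call. They do not tell look-alikes from the thing itself.
- vision.cut_out(thing, camera): "pixels" (400x640 bool, what is visible of it).
- vision.spot_point(thing, camera): "point" ([x, y, z] in m, in world coordinates, good to about 4 mm: a listed point, or the origin of a listed thing).
The state is a dict: "time_s": time; "joint_pos": joint angles; "dq": joint speeds; "tau": joint torques, N m; "tcp_pos": TCP position; "eef_rot": TCP orientation; "force": force on the tool from outside, world axes, zero at the start; "moment": the same for the moment, N m; "finger_gap": opening from 0.0 (shut) to 1.0 (fully open); "grip_force": force on a finger pad.
Only numpy, scipy, OpenCV 4.12 (cv2) and the standard library are available. Lean on these libraries where they do the work, as an engineer would, in place of code of your own. Each camera call takes 0.05 s, during which the arm holds its last target. There are 200 camera calls.

## Task

Slide the small grey dry box along the bench, without lifting it, fully home into the steel dock so that the rails hold it down, keeping its lid shut. Then pull the lid up by its bar until it breaks free of its tight, sticky seal, without letting it fly wide open, and hold it ajar with its front edge about 30 mm up. Finish while still holding the lid ajar, and leave the tin, the tape roll and the nut alone.

Things in the scene. Friction and masses are not known exactly. Their poses are not given: they have to be found in the camera images.
- dock: Fixed dark steel dock. Origin: on the bench, mid-point of the box when fully home; the docked box shares its axes. Two rails along its x at y=+-80 mm, 14 mm high, x -30 to +70, with inward lips 135 mm apart, undersides 9 mm up. Rear stop bar 24 mm high, front face at x=+60. Mouth opens to -x, toward the robot.
- mouth (a point): Middle of the dock's mouth, on the bench, 90 mm in front (-x) of the dock's origin, same axes. Two slanting guides, 14 mm high, narrow from 218 mm apart here to the rails' 159 mm.
- drybox: Loose grey steel box, 0.85 kg. Origin: centre of underside; x from its front to its hinged rear (toward the dock). Base plate 120 (x) x 147 (y) x 5 mm: its side flanges go under the dock's lips. Body 120 x 120; upright front face at x=-60 mm, 5 to 47 mm up. Lid 124 x 124, top 56 mm up. Starts 130-165 mm short of home, skewed up to 0.2 rad. Not docked, it lifts with the lid.
- lid_bar (a point): Middle of the lid's round pull bar, 12 mm thick, 66 mm long along the box's y, a post at each end; 88 mm above the bench when shut, 32 mm above the lid's top. Moves with the lid; the hinge line, along the box's y, lies 80 mm behind (+x) and 40 mm below the bar when shut. Pinch it from above, closing along the box's x; the bar may turn between the fingers.
- lid (a joint): Lid opening angle, rad: 0 shut, stop at 0.5; the front edge rises 12 mm per 0.1 rad (30 mm at 0.25). A tight rubber seal grips it: an upward pull at the bar first lifts the docked box's 4 mm play under the lips (8 N), peaks at about 15 N within 0.05 rad, then the seal lets go and the lid jumps to about 0.1; beyond that only its weight (2 N at the bar), so it sinks back if let go.
- tin: Tin, 76 mm across, 58 mm high, standing left of the dock; leave it alone. Origin: centre of the underside.
- tape: Black tape roll, 58 mm across, 19 mm high, lying right of the dock; leave it alone. Origin: centre of the underside.
- nut: Grey hexagon nut, 27 mm across, 13 mm high, right of the box; leave it alone. Origin: centre of the underside.
Mind the look-alikes: they are no part of the job. Of the things that look like the drybox, take the one that is farthest from the robot's base at the start.

How it is judged:
By the outcome, as a careful person would: the job done as asked, in the order asked, and still so for the second after the job is handed in, while the arm keeps its last pose, push and grip.
It also fails if it takes over 45 s, if anything falls off the work surface, if the arm or the gripper's body presses on something with over 40 N, if the wrist force passes 120 N, or if a joint passes its speed limit or range.

## Working session

There is one attempt and no reset: what is moved stays moved. The work goes in short steps, Python scripts to look and compute and a tool call to move; the robot and the scene stay as the last step left them, time stands still between calls to the robot, and variables do not carry over. Pictures are saved under pics/ and viewed, at most 10 in all, crops included, and the job is handed in when it is done.

Besides the shell and the picture viewer there is one more tool, called as name(argument=value, ...) on one line, values as JSON. carry_out: Moves the arm, as the interface text tells. Its arguments: {"type":"object","properties":{"commands":{"type":"string"},"gripper":{"type":"number"},"newtons":{"type":"number"}},"required":["commands"]}

```bash
mkdir -p pics; cat > h.py <<'E'
import numpy as np, cv2
from bench import telemetry, vision, ticket, robot
def ray(name,u,v,M=None):
    m=M or vision.camera_model(name); f=200/np.tan(np.radians(m["vertical_fov"])/2)
    d=np.array([(u-m["cx"])/f,(v-m["cy"])/f]); p=d.copy()
    for _ in range(30): p=d/(1+m["k1"]*(p@p))
    E=np.array(m["extrinsics"]); return E[:3,3],E[:3,:3]@np.array([p[0],p[1],1])
def at(name,u,v,z,M=None):
    o,d=ray(name,u,v,M); return o+d*(z-o[2])/d[2]
def proj(name,P,M=None):
    m=M or vision.camera_model(name); f=200/np.tan(np.radians(m["vertical_fov"])/2)
    E=np.array(m["extrinsics"]); c=E[:3,:3].T@(np.array(P)-E[:3,3]); s=c[:2]/c[2]; s=s*(1+m["k1"]*(s@s))
    return s*f+[m["cx"],m["cy"]]
E
python3 - <<'E'
from h import *
np.set_printoptions(precision=4,suppress=True)
for c in ["scene","side"]:
    cv2.imwrite(f"pics/{c}0.png",vision.camera(c))
    for t in ["drybox","lid_bar","dock","mouth","tin","tape","nut"]:
        for r in vision.spot_point(t,c): print(c,t,np.round(r["point"],4),round(r["confidence"],2),proj(c,r["point"]).round())
s=telemetry.state();print(s["time_s"],s["tcp_pos"],s["eef_rot"],s["force"])
print(robot.tcp_to_grasp)
E
```

```text
scene drybox [ 0.4957 -0.1184  0.0008] 0.63 [298. 249.]
scene drybox [0.4096 0.0899 0.0026] 0.61 [230. 210.]
scene lid_bar [ 0.4734 -0.1202  0.0836] 0.92 [288. 220.]
scene lid_bar [0.3917 0.0872 0.0901] 0.82 [220. 180.]
scene tin [ 0.6926  0.063  -0.0037] 0.87 [338. 192.]
scene tape [ 0.6139 -0.278  -0.0008] 0.83 [386. 280.]
scene tape [ 0.6925  0.0584 -0.0006] 0.23 [339. 192.]
scene nut [ 0.5026 -0.2564  0.0035] 0.52 [331. 288.]
scene nut [ 0.6134 -0.2784 -0.0019] 0.45 [386. 281.]
side drybox [0.417  0.0934 0.0039] 0.82 [371. 287.]
side drybox [ 0.4975 -0.1173  0.0046] 0.59 [349. 211.]
side lid_bar [0.3944 0.0853 0.0876] 0.75 [387. 256.]
side lid_bar [ 0.4708 -0.1211  0.0872] 0.72 [363. 184.]
side tin [ 0.6971  0.0584 -0.0019] 0.96 [241. 253.]
side tape [ 0.6118 -0.2804  0.0019] 0.67 [318. 166.]
side nut [ 0.5011 -0.2588  0.0022] 0.53 [358. 176.]
0.8 [0.625  0.     0.2226] [[-0.     -1.      0.0001]
 [-1.      0.      0.    ]
 [-0.     -0.0001 -1.    ]] [-0.4362 -0.9794  0.7073]
0.0187
```

View pics/scene0.png

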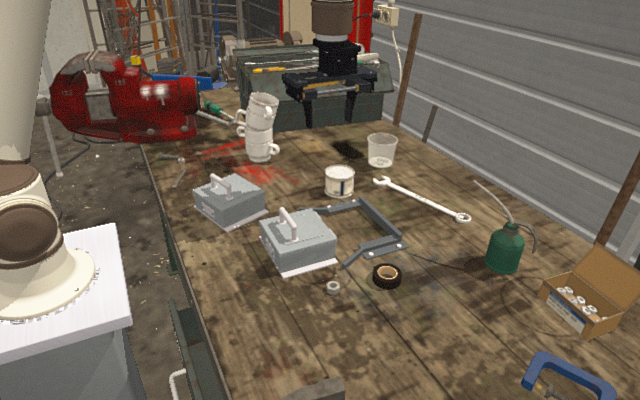

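View pics/side0.png

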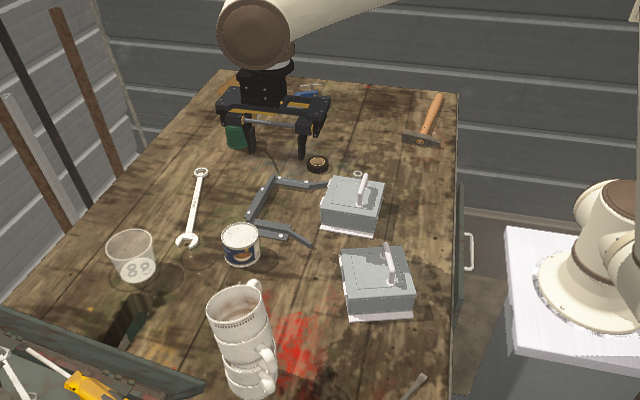

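```bash
python3 - <<'E'
from h import *
s=cv2.imread("pics/scene0.png")[180:280,250:410]; d=cv2.imread("pics/side0.png")[155:255,230:390]
w=vision.camera("wrist"); cv2.imwrite("pics/wrist0.png",w)
a=cv2.resize(s,(800,500)[:2],interpolation=cv2.INTER_CUBIC); b=cv2.resize(d,(800,500),interpolation=cv2.INTER_CUBIC)
cv2.imwrite("pics/cs.png",a);cv2.imwrite("pics/cd.png",b)
for c in ["scene","side","wrist"]:
    for r in vision.cut_out("dock",c): 
        y,x=np.nonzero(r["pixels"]); print(c,r["confidence"],len(x),x.min(),x.max(),y.min(),y.max())
for t in ["drybox","lid_bar","dock","mouth"]:
    for r in vision.spot_point(t,"wrist"): print(t,np.round(r["point"],4),round(r["confidence"],2))
E
```

```text
scene 0.91 1590 316 406 197 267
side 0.65 1694 244 327 175 247
wrist 0.56 8147 225 371 0 188
drybox [0.411  0.0875 0.0016] 0.95
drybox [ 0.4956 -0.1203 -0.0023] 0.71
lid_bar [ 0.4728 -0.121   0.0898] 0.79
lid_bar [0.3938 0.0877 0.0882] 0.56
mouth [ 0.4945 -0.1198 -0.0008] 0.37
```

View pics/wrist0.png

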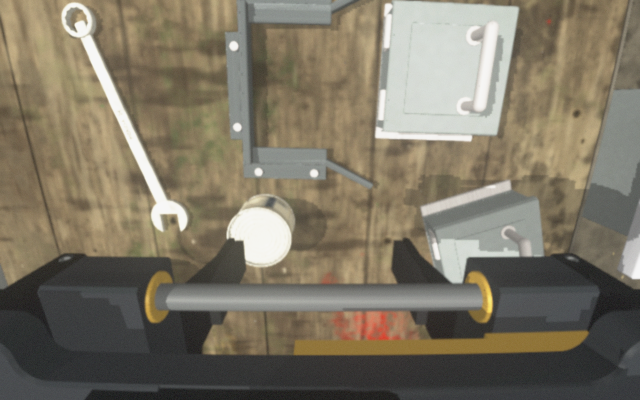

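View pics/cs.png

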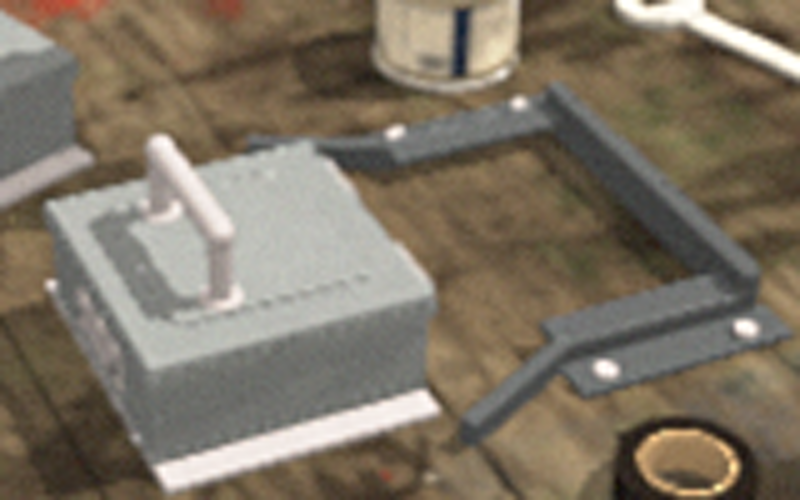

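View pics/cd.png

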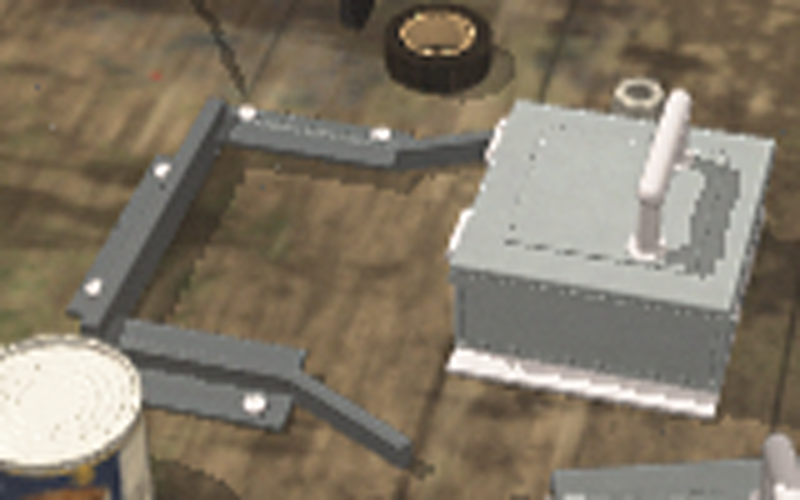

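```bash
python3 - <<'E'
from h import *
from scipy.optimize import least_squares
S=lambda u,v:(250+u/5,180+v/5); D=lambda u,v:(230+u/5,155+v/5)
obs=[("scene",*S(543,325),-30,-67.5,14),("scene",*S(712,275),60,-67.5,14),("scene",*S(390,150),-30,67.5,14),
("side",*D(303,350),-30,67.5,14),("side",*D(125,322),60,67.5,14),("side",*D(395,150),-30,-67.5,14),
("wrist",327,150,-30,67.5,14),("wrist",331,15,-30,-67.5,14),("wrist",248,150,60,67.5,14)]
Ms={c:vision.camera_model(c) for c in("scene","side","wrist")}
def P(p,x,y,z):
    c,s=np.cos(p[2]),np.sin(p[2]);x/=1e3;y/=1e3
    return [p[0]+c*x-s*y,p[1]+s*x+c*y,z/1e3]
for o in obs: print(o[0],at(o[0],o[1],o[2],.014,Ms[o[0]]).round(4)[:2],o[3:])
f=lambda p:np.concatenate([at(o[0],o[1],o[2],.014,Ms[o[0]])[:2]-P(p,*o[3:])[:2] for o in obs])
r=least_squares(f,[.63,-.09,0],loss="soft_l1",f_scale=.003);print(r.x,(f(r.x)*1e3).round(1))
# box: base plate/lid corners
for n,u,v,z in[("FR lid",*S(155,370),.056),("RR lid",*S(434,297),.056),("FL lid",*S(45,205),.056),("FRplate",*S(172,490),0),("RRplate",*S(438,410),0)]: print(n,at("scene",u,v,z).round(4)[:2])
for n,u,v,z in[("FL lid",*D(728,310),.056),("RL",*D(450,262),.056),("FR",*D(775,143),.056),("RR",*D(518,100),.056),("FLplate",*D(712,415),0),("RLplate",*D(448,372),0)]: print(n,at("side",u,v,z).round(4)[:2])
for n,u,v in[("RL",378,132),("FL",498,135),("FR",517,8),("RR",390,0)]: print("w",n,at("wrist",u,v,.056).round(4)[:2])
for u,v in[(481,107),(491,26)]: print("bar",at("wrist",u,v,.088).round(4))
E
```

```text
scene [ 0.6116 -0.1745] (-30, -67.5, 14)
scene [ 0.6974 -0.1753] (60, -67.5, 14)
scene [ 0.6159 -0.0265] (-30, 67.5, 14)
side [ 0.6139 -0.0322] (-30, 67.5, 14)
side [ 0.6965 -0.0319] (60, 67.5, 14)
side [ 0.6095 -0.1808] (-30, -67.5, 14)
wrist [ 0.6141 -0.0324] (-30, 67.5, 14)
wrist [ 0.6109 -0.1781] (-30, -67.5, 14)
wrist [ 0.7096 -0.0326] (60, 67.5, 14)
[ 0.6421978  -0.10236662 -0.02447211] [  1.   -5.4  -3.1  -4.    2.    7.7   0.1   2.   -7.4   4.5  -1.  -11.7
   0.2   1.7   0.3  -9.    5.8   3.8]
FR lid [ 0.4323 -0.1817]
RR lid [ 0.5507 -0.1861]
FL lid [ 0.4323 -0.0596]
FRplate [ 0.4352 -0.1883]
RRplate [ 0.5531 -0.1899]
FL lid [ 0.4317 -0.0534]
RL [ 0.5532 -0.0572]
FR [ 0.4268 -0.1731]
RR [ 0.5487 -0.1788]
FLplate [ 0.4337 -0.047 ]
RLplate [ 0.5519 -0.0475]
w RL [ 0.5616 -0.0571]
w FL [ 0.4324 -0.0549]
w FR [ 0.4325 -0.1763]
w RR [ 0.5566 -0.1804]
bar [ 0.4717 -0.0833  0.088 ]
bar [ 0.4725 -0.1522  0.088 ]
```

Candidates for the drybox are at scene (298,249), r≈0.51 m, and (230,210), r≈0.42 m. I'm taking the farther one at (298,249). The crop shows it whole, just short of the dock mouth, with its bar in front. Dock origin is about (0.642,-0.104), yaw about -0.02; box centre about (0.494,-0.118), so it is about 148 mm short of home, which fits the description.

carry_out(commands="2.4 3.06 0 0 0 0;2.4 3.06 0 0 0 0;2.4 3.06 0 0 0 0;2.4 3.06 0 0 0 0;2.3 3.06 0 0 0 0;0 0 3.3 0 0 0;0 0 3.3 0 0 0;0 0 3 0 0 0;0 0 0 0 0 0;0 0 0 0 0 0", gripper=-1)

```text
time_s: 2.2
tcp_pos: [0.4725, -0.1191, 0.1271]
eef_rot: [[0.001, -1.0, 0.0], [-1.0, -0.001, -0.001], [0.001, -0.0, -1.0]]
force: [0.8, -0.6, 1.1]
finger_gap: 0.999
grip_force: 0.0
```

```bash
python3 - <<'E'
from h import *
cv2.imwrite("pics/wrist1.png",vision.camera("wrist"))
for c in ["wrist","scene","side"]:
    if c!="wrist": vision.camera(c)
    for t in ["drybox","lid_bar"]:
        for r in vision.spot_point(t,c): print(c,t,np.round(r["point"],4),round(r["confidence"],2))
s=telemetry.state();print(s["time_s"],s["tcp_pos"],s["force"])
E
```

```text
wrist drybox [ 0.4959 -0.1205 -0.0024] 0.96
wrist lid_bar [ 0.4724 -0.121   0.0896] 0.93
wrist lid_bar [ 0.6138 -0.2755  0.0019] 0.4
scene drybox [ 0.4955 -0.1188 -0.0046] 0.88
scene drybox [ 4.126e-01  9.500e-02 -4.000e-04] 0.79
scene lid_bar [ 0.4772 -0.1204  0.0845] 0.9
scene lid_bar [0.3919 0.0898 0.091 ] 0.63
side drybox [ 4.125e-01  9.270e-02 -2.000e-04] 0.82
side drybox [ 0.5004 -0.1199  0.003 ] 0.59
side lid_bar [0.3922 0.0863 0.0834] 0.76
side lid_bar [ 0.4688 -0.1176  0.0862] 0.7
2.65 [ 0.47221215 -0.11893476  0.12707441] [0.13763632 0.09759316 0.01863895]
```

View pics/wrist1.png

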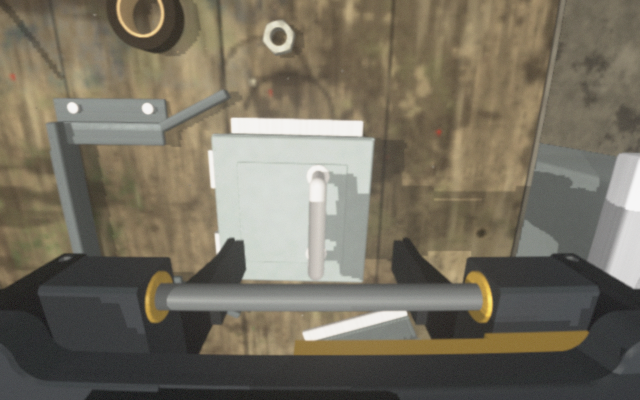

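The bar runs along about (317,175) to (317,278), centred between the fingers, and the box is almost square to the dock. Next: descend and pinch.

carry_out(commands="0.1 0 2.5 0 0 1;0 0 2.3 0 0 0;0 0 1 0 0 0;0 0 0 0 0 0")

```text
time_s: 3.05
tcp_pos: [0.4711, -0.1201, 0.0674]
eef_rot: [[-0.017, -1.0, -0.003], [-1.0, 0.017, -0.0], [0.0, 0.003, -1.0]]
force: [0.5, -0.2, -0.4]
finger_gap: 0.995
grip_force: 0.0
```

carry_out(commands="0 0 0 0 0 0;0 0 0 0 0 0;0 0 0 0 0 0;0 0 0 0 0 0;0 0 0 0 0 0;0 0 0 0 0 0;0 0 0 0 0 0;0 0 0 0 0 0", gripper=1, newtons=25)

```text
time_s: 3.85
tcp_pos: [0.472, -0.12, 0.0686]
eef_rot: [[-0.017, -1.0, -0.0], [-1.0, 0.017, -0.0], [0.0, -0.0, -1.0]]
force: [-0.7, 0.3, -0.2]
finger_gap: 0.355
grip_force: 0.0
```

carry_out(commands="0 0 0 0 0 0;0 0 0 0 0 0;0 0 0 0 0 0;0 0 0 0 0 0;0 0 0 0 0 0;0 0 0 0 0 0")

```text
time_s: 4.45
tcp_pos: [0.4729, -0.1199, 0.0687]
eef_rot: [[-0.017, -1.0, 0.002], [-1.0, 0.017, -0.0], [-0.0, -0.002, -1.0]]
force: [2.9, -0.5, -2.8]
finger_gap: 0.127
grip_force: 24.9
```

carry_out(commands="-0.3 -0.8 0 0 0 0;-0.3 -0.8 0 0 0 0;-0.3 -0.8 0 0 0 0;-0.3 -0.8 0 0 0 0;-0.2 -0.8 0 0 0 0;-0.1 -0.6 0 0 0 0;0 0 0 0 0 0;0 0 0 0 0 0")

```text
time_s: 5.25
tcp_pos: [0.5132, -0.1068, 0.0686]
eef_rot: [[-0.018, -1.0, -0.011], [-1.0, 0.018, -0.001], [0.001, 0.011, -1.0]]
force: [-8.4, -1.5, 9.0]
finger_gap: 0.13
grip_force: 25.0
```

```bash
python3 - <<'E'
from h import *
a=vision.camera("scene")[180:290,270:420]; b=vision.camera("side")[155:265,230:380]
cv2.imwrite("pics/c2.png",np.vstack([cv2.resize(i,(409*1,300),interpolation=cv2.INTER_CUBIC) for i in(a,b)]))
for c in ["scene","side"]:
    for t in ["drybox","lid_bar"]:
        for r in vision.spot_point(t,c): print(c,t,np.round(r["point"],4),round(r["confidence"],2))
E
```

```text
scene drybox [ 0.4118  0.0939 -0.0035] 0.86
scene drybox [ 5.368e-01 -1.059e-01 -4.000e-04] 0.77
scene lid_bar [0.3927 0.0905 0.0878] 0.87
scene lid_bar [ 0.5157 -0.1047  0.0879] 0.58
side drybox [0.4127 0.0928 0.0006] 0.9
side drybox [ 0.5384 -0.1086  0.003 ] 0.79
side lid_bar [0.3947 0.0856 0.0853] 0.69
```

View pics/c2.png

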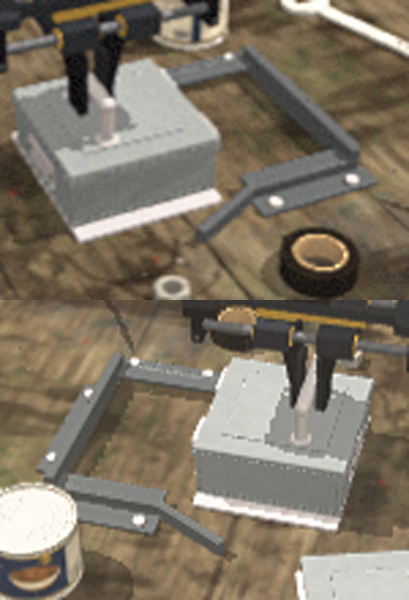

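The box sits square between the guides, with a gap to the right guide in the upper view at about (205,225). Continue in steps and watch the force.

carry_out(commands="-0.1 -0.8 0 0 0 0;0 -0.8 0 0 0 0;0 -0.8 0 0 0 0;0 -0.8 0 0 0 0;0 -0.8 0 0 0 0;0 0 0 0 0 0")

```text
time_s: 6.15
tcp_pos: [0.5541, -0.1062, 0.0685]
eef_rot: [[-0.018, -1.0, -0.011], [-1.0, 0.018, -0.001], [0.001, 0.011, -1.0]]
force: [-6.5, -1.4, 8.0]
finger_gap: 0.126
grip_force: 25.0
```

carry_out(commands="0 -0.8 0 0 0 0;0 -0.8 0 0 0 0;0 -0.8 0 0 0 0;0 -0.6 0 0 0 0;0 0 0 0 0 0")

```text
time_s: 6.65
tcp_pos: [0.5838, -0.1067, 0.0685]
eef_rot: [[-0.018, -1.0, -0.011], [-1.0, 0.018, -0.001], [0.001, 0.011, -1.0]]
force: [-7.3, -1.2, 7.6]
finger_gap: 0.129
grip_force: 25.0
```

```bash
python3 - <<'E'
from h import *
a=vision.camera("scene")[180:280,300:420]; b=vision.camera("side")[155:255,230:350]
cv2.imwrite("pics/c3.png",np.vstack([cv2.resize(i,(360,300),interpolation=cv2.INTER_CUBIC) for i in(a,b)]))
for c in ["scene","side"]:
    for t in ["drybox","lid_bar"]:
        for r in vision.spot_point(t,c): print(c,t,np.round(r["point"],4),round(r["confidence"],2))
E
```

```text
scene drybox [ 0.6052 -0.1075 -0.0024] 0.83
scene drybox [ 0.411   0.0933 -0.0012] 0.73
scene lid_bar [0.3956 0.0894 0.086 ] 0.66
scene lid_bar [ 0.5888 -0.1061  0.0868] 0.65
scene lid_bar [ 0.6072 -0.1078 -0.0007] 0.27
side drybox [ 0.61   -0.1088  0.0049] 0.79
side drybox [ 4.165e-01  9.320e-02 -2.000e-04] 0.73
side lid_bar [ 0.5813 -0.104   0.0886] 0.73
side lid_bar [0.3931 0.0866 0.0859] 0.71
```

View pics/c3.png

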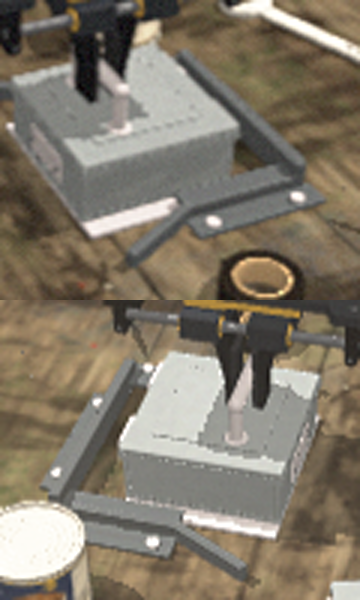

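The flanges have gone under both lips, so the box is entering straight. About 35 mm remain.

carry_out(commands="0 -0.6 0 0 0 0;0 -0.6 0 0 0 0;0 -0.6 0 0 0 0;0 -0.6 0 0 0 0;0 -0.4 0 0 0 0;0 0 0 0 0 0")

```text
time_s: 7.55
tcp_pos: [0.6115, -0.1071, 0.0686]
eef_rot: [[-0.018, -1.0, -0.012], [-1.0, 0.018, -0.001], [0.001, 0.012, -1.0]]
force: [-7.9, -0.8, 7.8]
finger_gap: 0.128
grip_force: 25.0
```

carry_out(commands="0 -0.2 0 0 0 0;0 -0.2 0 0 0 0;0 0 0 0 0 0")

```text
time_s: 7.85
tcp_pos: [0.6148, -0.1072, 0.0686]
eef_rot: [[-0.018, -1.0, -0.013], [-1.0, 0.018, -0.001], [0.001, 0.013, -1.0]]
force: [-9.0, -0.0, 8.9]
finger_gap: 0.128
grip_force: 25.0
```

carry_out(commands="0 -0.2 0 0 0 0;0 -0.2 0 0 0 0;0 0 0 0 0 0")

```text
time_s: 8.15
tcp_pos: [0.6188, -0.1072, 0.0686]
eef_rot: [[-0.018, -1.0, -0.013], [-1.0, 0.018, -0.001], [0.001, 0.013, -1.0]]
force: [-9.5, 0.6, 8.5]
finger_gap: 0.123
grip_force: 25.0
```

carry_out(commands="0 -0.2 0 0 0 0;0 -0.1 0 0 0 0;0 0 0 0 0 0")

```text
time_s: 8.45
tcp_pos: [0.6216, -0.1073, 0.0685]
eef_rot: [[-0.018, -1.0, -0.013], [-1.0, 0.018, -0.001], [0.001, 0.013, -1.0]]
force: [-8.7, 0.9, 9.2]
finger_gap: 0.126
grip_force: 25.0
```

carry_out(commands="0 -0.2 0 0 0 0;0 -0.2 0 0 0 0;0 0 0 0 0 0")

```text
time_s: 8.75
tcp_pos: [0.6227, -0.1072, 0.0685]
eef_rot: [[-0.019, -1.0, -0.02], [-1.0, 0.019, -0.0], [0.001, 0.02, -1.0]]
force: [-16.1, 1.4, 12.0]
finger_gap: 0.124
grip_force: 25.1
```

carry_out(commands="0 -0.1 0 0 0 0;0 -0.1 0 0 0 0;0 0 0 0 0 0")

```text
time_s: 9.05
tcp_pos: [0.6228, -0.107, 0.0684]
eef_rot: [[-0.019, -1.0, -0.024], [-1.0, 0.019, -0.0], [0.0, 0.024, -1.0]]
force: [-18.3, 3.2, 15.5]
finger_gap: 0.135
grip_force: 25.1
```

```bash
python3 - <<'E'
from h import *
a=vision.camera("scene")[180:280,300:420]; b=vision.camera("side")[155:255,230:350]
cv2.imwrite("pics/c4.png",np.hstack([cv2.resize(i,(396,330),interpolation=cv2.INTER_CUBIC) for i in(a,b)]))
E
```

```text
(no output)
```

View pics/c4.png

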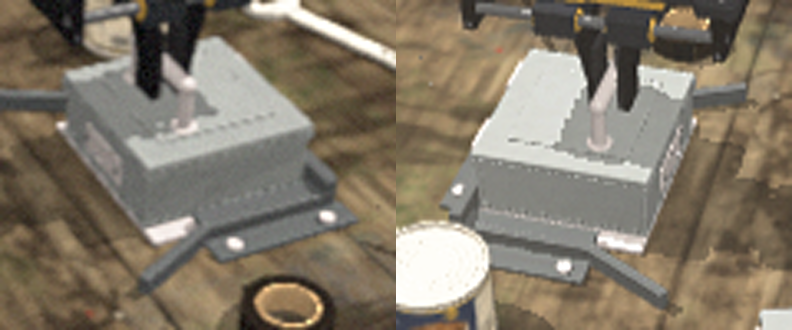

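The box is home: the force jumped and motion stalled at x=0.623, and both images show the body against the stop with the flanges under the lips. I'll ease off the push, grip harder and start a slow upward pull.

carry_out(commands="0 0.1 0 0 0 0;0 0.1 0 0 0 0;0 0 -0.1 0 0 0;0 0 -0.1 0 0 0;0 0 -0.1 0 0 0;0 0 0 0 0 0", newtons=50)

```text
time_s: 9.75
tcp_pos: [0.6231, -0.1069, 0.069]
eef_rot: [[-0.02, -1.0, -0.019], [-1.0, 0.02, 0.001], [-0.0, 0.019, -1.0]]
force: [-10.0, -0.1, 2.4]
finger_gap: 0.119
grip_force: 49.9
```

carry_out(commands="0 0 -0.1 0 0 0;0 0 -0.1 0 0 0;0 0 -0.1 0 0 0;0 0 0 0 0 0")

```text
time_s: 10.15
tcp_pos: [0.6251, -0.107, 0.0714]
eef_rot: [[-0.019, -1.0, -0.015], [-1.0, 0.019, 0.001], [-0.0, 0.015, -1.0]]
force: [-6.1, -0.6, -4.5]
finger_gap: 0.119
grip_force: 49.9
```

carry_out(commands="0 0 -0.1 0 0 0;0 0 -0.1 0 0 0;0 0 -0.1 0 0 0;0 0 0 0 0 0")

```text
time_s: 10.55
tcp_pos: [0.6276, -0.107, 0.0754]
eef_rot: [[-0.018, -1.0, -0.009], [-1.0, 0.018, -0.0], [0.0, 0.009, -1.0]]
force: [-8.9, -0.5, -0.2]
finger_gap: 0.123
grip_force: 50.0
```

carry_out(commands="0 -0.05 -0.1 0 0 0;0 0 -0.1 0 0 0;0 0 0 0 0 0")

```text
time_s: 10.85
tcp_pos: [0.6293, -0.1071, 0.0797]
eef_rot: [[-0.018, -1.0, -0.006], [-1.0, 0.018, -0.0], [0.001, 0.006, -1.0]]
force: [-7.1, -0.9, -1.7]
finger_gap: 0.12
grip_force: 50.1
```

carry_out(commands="0 -0.05 -0.1 0 0 0;0 -0.05 -0.1 0 0 0;0 -0.05 -0.1 0 0 0;0 -0.05 -0.1 0 0 0;0 -0.05 -0.1 0 0 0;0 0 0 0 0 0;0 0 0 0 0 0")

```text
time_s: 11.55
tcp_pos: [0.6331, -0.1072, 0.0853]
eef_rot: [[-0.018, -1.0, -0.003], [-1.0, 0.018, -0.001], [0.001, 0.003, -1.0]]
force: [-5.5, -1.4, -0.9]
finger_gap: 0.122
grip_force: 50.0
```

```bash
python3 - <<'E'
from h import *
a=vision.camera("scene")[180:280,300:420]; b=vision.camera("side")[155:255,230:350]
cv2.imwrite("pics/c5.png",np.hstack([cv2.resize(i,(396,330),interpolation=cv2.INTER_CUBIC) for i in(a,b)]))
for c in ["scene","side"]:
    for t in ["drybox","lid_bar"]:
        for r in vision.spot_point(t,c): print(c,t,np.round(r["point"],4),round(r["confidence"],2))
E
```

```text
scene drybox [ 0.4105  0.0933 -0.0014] 0.86
scene drybox [ 0.6453 -0.1043 -0.0021] 0.64
scene lid_bar [0.3941 0.0892 0.0899] 0.83
scene lid_bar [ 0.6323 -0.1079  0.1022] 0.61
side drybox [ 0.4145  0.088  -0.0017] 0.78
side drybox [ 0.6455 -0.1073  0.0048] 0.67
side lid_bar [ 0.6332 -0.1078  0.104 ] 0.89
side lid_bar [0.3948 0.0846 0.0882] 0.63
```

View pics/c5.png

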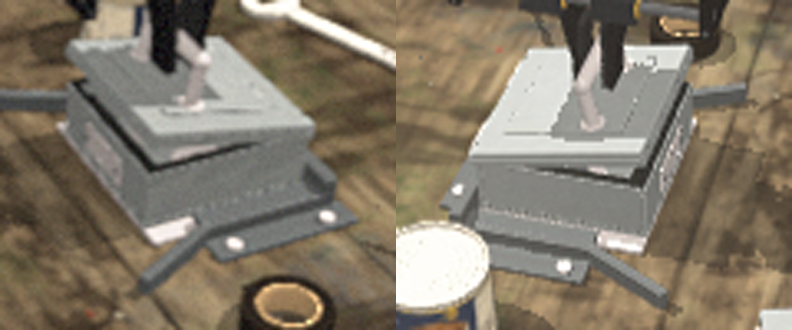

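The lid is visibly ajar and the box is still seated home. It needs about 2 mm more lift at the bar.

carry_out(commands="0 -0.05 -0.1 0 0 0;0 -0.05 -0.1 0 0 0;0 0 0 0 0 0;0 0 0 0 0 0;0 0 0 0 0 0;0 0 0 0 0 0")

```text
time_s: 12.45
tcp_pos: [0.6346, -0.1072, 0.0873]
eef_rot: [[-0.017, -1.0, -0.002], [-1.0, 0.017, -0.001], [0.001, 0.001, -1.0]]
force: [-6.5, -1.9, -1.9]
finger_gap: 0.124
grip_force: 50.0
```

```bash
python3 -c "
from h import *
for c in ('scene','side'):
    vision.camera(c)
    print([(np.round(r['point'],4),r['confidence']) for r in vision.spot_point('lid_bar',c)])
print(ticket.job_done())"
```

```text
[(array([0.3942, 0.0908, 0.0894]), 0.94), (array([ 0.6369, -0.1087,  0.1061]), 0.6)]
[(array([0.3964, 0.0852, 0.0898]), 0.68), (array([ 0.6301, -0.1077,  0.1071]), 0.56)]
the job is handed in; nothing more can be done
None
```

I slid the box fully home under the rails and pulled the lid free of its seal. The gripper is still holding it ajar at about 0.25 rad (front edge about 30 mm up), and I handed the job in at about 12.5 s, with no verdict returned.

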